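Lay out the kit for the morning check

ROBOT

A 7-joint arm with a two-finger parallel gripper is mounted at the origin on the work surface. World frame = base frame: x ahead of the robot, y to its left, z up, the work surface at z = 0. Lengths are in m, angles in rad, forces in N, time in s.
With the tool pointing down it reaches from about 0.4 to 0.85 m from the base axis. Payload 6.9 kg.
Tool frame: the origin (TCP) lies midway between the tips of the shut fingers; the grasp point (between the pads) lies behind it (ctrl.pinch_z is the z of the grasp point in the tool frame, in m); z points along the fingers, y is the direction in which the jaws open and shut (so a half turn about z gives the same grasp; the last joint's range is limited). The gripper opens to 85 mm and grips with 20 to 120 N. Pads are 22 mm wide; open, the fingers measure 114 mm over their backs; the gripper's body (76 mm by 85 mm) begins 54 mm behind the grasp point. The pads swing forward as they close: fully open they stand 13 mm farther back than shut.
Start: joints at [1.419, 0.507, -0.238, 1.5, 0.126, 1.149, -0.155], TCP at [0.159, -0.604, 0.231] pointing down, gripper open.
Joint ranges: [-3.08, 3.08], [-0.24, 2.05], [-1.43, 1.35], [0, 2.5], [-1.52, 4.66], [0.17, 1.96], [-2.89, 2.89]. Speed limits (rad/s): [2.39, 2.39, 3.14, 3.14, 3.14, 3.14, 3.14].

INTERFACE

Orientations are given as a unit quaternion [w, x, y, z].
In Python, from station import ctrl, get_state, vision, ticket, models gives the robot as it stands. Calls block until the motion is done:
- ctrl.movep(position, orientation): joint-space move of the TCP to a pose.
- ctrl.movel(position, frame=None, max_speed=0.15): straight line of the TCP; frame=None keeps the orientation; max_speed is the mean speed in m/s.
- ctrl.set_joints(angles): joint-space move.
- ctrl.ungrasp() and ctrl.close_gripper(force=None): open the fingers fully, or close them until they stop; force is the grip in N (None keeps the last).
- ctrl.pause(seconds).
- ctrl.ik(position, orientation): joint angles nearest the present ones, or None.
- get_state(): the state.
- vision.grab_frame(name): name is "scene" or "top"; returns (picture, depth): 480x640x3 uint8, blue, green, red; 480x640 float32, m along the optical axis (not along the pixel's ray), 0 where there is no reading.
- vision.camera_info(name): a dict with "mtx" (3x3 intrinsics, pixels), "R" (3x3) and "t" (3): a world point X has camera coordinates R X + t. Camera axes: x right, y down, z forward; pixel columns grow to the right and rows downward; lengths in m; the calibration is good to about 2 mm. A picture is of the moment at which its call begins. camera_info takes no time and is no camera call.
A pose or a line that the arm cannot do raises ctrl.Unreachable and nothing moves.
- ticket.close_job(): hands the job in, once; it reports no verdict.
Trained networks look in the newest picture that a camera, given by its name, has taken for a name from the list of things; names that differ only in an ending like _2 or _b are one class to them, and where a whole thing is asked for, a point or a joint stands for the part that bears it (a point fixed in the world has none). Each returns a list of dicts, best first, with "p" (0 to 1); they miss things now and then, are a little off and sometimes report something else, mostly with a low value. They report only what shows in the picture. A call takes as long as a camera call. They do not tell look-alikes from the thing itself.
- models.recognise(camera, target): "point" ([column, row] in pixels, amid what is visible of it).
- models.masks_of(camera, target): "mask" (480x640 bool, what is visible of it) and "point" ([column, row] in pixels, amid what is visible of it).
The state is a dict: "time": time; "qpos": joint angles; "qd": joint speeds; "tau": joint torques, N m; "tcp_pos": TCP position; "eef_rot": TCP orientation; "contact_force": force on the tool from outside, world axes, zero at the start; "wrist_torque": the same for the moment, N m; "width": finger opening in m.
Only numpy, scipy, OpenCV 4.12 (cv2) and the standard library are available. Lean on these libraries where they do the work, as an engineer would, in place of code of your own. Each camera call takes 0.05 s, during which the arm holds its last target.

TASK

Lay out the kit: on the blue mat, set the yellow-banded crampon guard in the left-hand long outline and the white-banded guard in the right-hand one (left and right as you look from the robot), each lying lengthwise within its outline, and the red belay device between them in the square outline. Set the brass wax tin upright in the middle of the orange mat's outline and lay the green carabiner flat and centred on top of the tin. Leave the bamboo brush where it lies.

Things in the scene. Friction and masses are not known exactly. Their poses are not given: they have to be found in the camera images.
- blue_mat: Blue mat, fixed, 110 mm front to back (its x, pointing away from the robot, turned up to 0.25 rad), 230 mm wide (its y, to the left as seen from the robot), 3 mm thick; origin: centre of underside. White outlines: long ones 94 mm (x) by 52 mm (y) centred 80 mm left (y +0.08) and 80 mm right (y -0.08) of the mat centre, and a 72 mm square one at the centre between them.
- orange_mat: Orange mat, fixed to the bench, 110 mm square, 3 mm thick, with one white printed 80 mm square outline at its centre. Origin: centre of its underside; the top is 3 mm above. x points away from the robot, y left, turned by up to 0.25 rad. The two mats may lie either way round on the bench.
- left_guard: Black plastic crampon-point guard with a yellow band round its middle, the guard for the left foot: a block 84 mm long (its x), 42 mm wide (its y), 28 mm high, rounded edges, four low stubs on top (to 30 mm). Loose, about 60 g, lies flat. Origin: centre of its underside, z up.
- right_guard: Black plastic crampon-point guard with a white band round its middle, the guard for the right foot: a block 84 mm long (its x), 42 mm wide (its y), 28 mm high, rounded edges, four low stubs on top (to 30 mm). Loose, about 60 g, lies flat. Origin: centre of its underside, z up.
- belay_device: Red anodised belay device: a block 50 mm long (its x), 34 mm wide (its y), 28 mm high, with two dark slots on top and a thin steel wire loop that sticks out level from its +x end to 44 mm from the centre. Loose, about 80 g. Origin: centre of the block's underside, z up.
- wax_tin: Closed round brass-coloured wax tin, 66 mm in diameter, 26 mm high, flat top. Loose, about 120 g. Origin: centre of its underside, z up.
- carabiner: Green oval carabiner with a steel gate sleeve, lying flat: an open ring of 11 mm round bar, 83 mm long (its x), 47 mm wide over the outside (its y); its two long sides are straight for 52 mm. Loose, about 80 g. Origin: centre of the ring, at its underside (5.5 mm below the bar's middle), z up.
- brush: Bamboo brush, 170 mm long (its x, the handle towards -x), 26 mm wide, 22 mm high, loose on the bench beyond the kit. Not to be disturbed. Origin: on the bench, under the joint of handle and head.
Mind the look-alikes: they are no part of the job. Leave any purple or turquoise look-alike of the left_guard alone. What is shaped like the right_guard but pink is not meant.

How it is judged:
By the outcome, as a careful person would: the job done as asked, in the order asked, and still so for the second after the job is handed in, with the robot touching nothing.
It also fails if it takes over 112 s, if anything falls off the work surface, if the arm or the gripper's body presses on something with over 40 N, if the wrist force passes 120 N, or if a joint passes its speed limit or range.

## Working session

There is one attempt and no reset: what is moved stays moved. The work goes in short steps, each a Python script; the robot and the scene stay as the last script left them, time stands still between calls to the robot, and variables do not carry over. Pictures are saved under pics/ and viewed, and the job is handed in when it is done.

```bash
ls; mkdir -p pics; python3 - <<'E'
from station import ctrl, get_state, vision, ticket, models
import cv2,numpy as np
print(get_state()); print(ctrl.pinch_z)
for n in("scene","top"):
    p,d=vision.grab_frame(n); cv2.imwrite(f"pics/{n}0.png",p); np.save(f"pics/{n}0.npy",d)
    print(n,vision.camera_info(n))
E
```

```text
pics
{'time': 0.0, 'qpos': array([ 1.41851601,  0.508324  , -0.23753386,  1.50111558,  0.12573133,
        1.14890162, -0.15475968]), 'qd': array([ 0.00126478,  0.00084704, -0.00038607, -0.00098451,  0.00013467,
        0.00103014,  0.00069893]), 'tau': array([ 1.33299120e-03, -6.20591354e+01, -2.18637161e+00, -2.49648446e+01,
        1.25837399e-02,  1.21860055e-02, -1.45130952e-05]), 'tcp_pos': array([ 0.15912811, -0.6038932 ,  0.23044454]), 'eef_rot': array([-8.66096418e-04,  9.91699862e-01,  1.28571436e-01, -1.41233077e-04]), 'contact_force': array([ 0.55062969, -0.44007972, -0.05675248]), 'wrist_torque': array([-0.02897322, -0.05880711,  0.00089118]), 'width': 0.08545658420987617}
-0.0187
scene {'mtx': array([[476.39669266,   0.        , 326.17084458],
       [  0.        , 476.39669266, 236.83054944],
       [  0.        ,   0.        ,   1.        ]]), 'R': array([[-0.32068466,  0.94718283,  0.002457  ],
       [ 0.48511426,  0.16647043, -0.85845894],
       [-0.81352658, -0.27410269, -0.51287641]]), 't': array([ 0.1442244 , -0.27496615,  1.55528392])}
top {'mtx': array([[516.89917769,   0.        , 328.07180063],
       [  0.        , 516.89917769, 240.87971568],
       [  0.        ,   0.        ,   1.        ]]), 'R': array([[-0.00698617, -0.99993141, -0.00940067],
       [-0.99753942,  0.00762465, -0.06969203],
       [ 0.06975892,  0.00889065, -0.99752426]]), 't': array([0.07694491, 0.61639674, 1.12991693])}
```

View pics/top0.png

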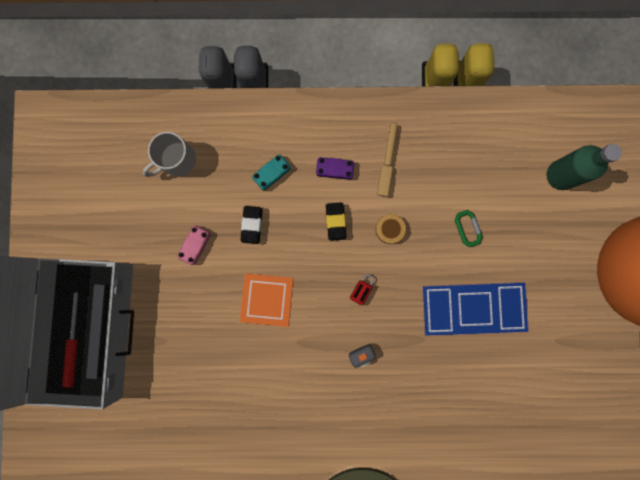

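View pics/scene0.png

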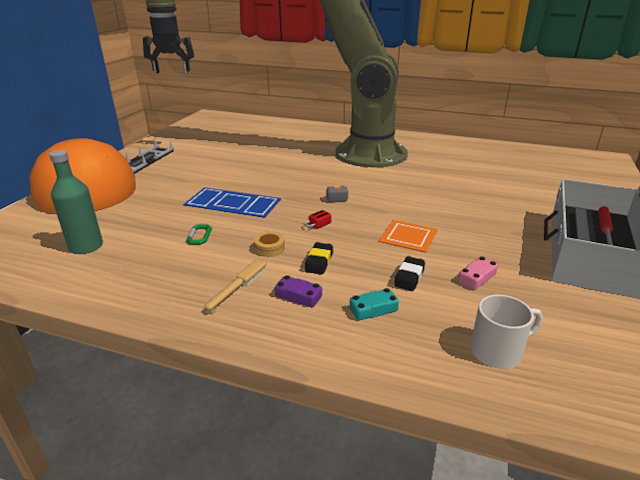

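The top view is x up, y left: yellow guard at (336,221), white at (252,225), belay (363,290), tin (391,229), carabiner (469,228), blue mat (475,309), orange mat (267,300), brush (388,165). Next I'll get precise poses from masks and depth.

```bash
cat > h.py <<'E'
from station import ctrl, get_state, vision, ticket, models
import cv2,numpy as np
def ray(n,uv,z):
    c=vision.camera_info(n);K,R,t=c["mtx"],c["R"],c["t"]
    uv=np.atleast_2d(np.asarray(uv,float)); z=np.broadcast_to(z,len(uv))
    d=np.c_[uv,np.ones(len(uv))]@np.linalg.inv(K).T@R; o=-R.T@t
    return o+d*((z-o[2])/d[:,2])[:,None]
def cloud(n,mask,depth):
    v,u=np.nonzero(mask&(depth>0)); c=vision.camera_info(n)
    d=np.c_[u,v,np.ones(len(u))]@np.linalg.inv(c["mtx"]).T*depth[v,u][:,None]
    return (d-c["t"])@c["R"]
def proj(n,X):
    c=vision.camera_info(n); p=(np.atleast_2d(X)@c["R"].T+c["t"])@c["mtx"].T
    return p[:,:2]/p[:,2:]
def rect(P):
    (c,s,a)=cv2.minAreaRect((P[:,:2]*1000).astype(np.float32)); s=np.array(s);a=np.deg2rad(a)
    if s[0]<s[1]: s=s[::-1]; a+=np.pi/2
    a=(a+np.pi/2)%np.pi-np.pi/2
    return np.round(np.array(c)/1000,4),np.round(s,1),round(a,3)   # a: long axis angle
E
python3 - <<'E'
from h import *
p,d=vision.grab_frame("top"); 
cv2.imwrite("pics/crop.png",cv2.resize(p[110:350,180:540],None,fx=2.2,fy=2.2,interpolation=cv2.INTER_CUBIC))
for n in "left_guard right_guard belay_device wax_tin carabiner brush blue_mat orange_mat".split():
    for r in models.masks_of("top",n):
        m=r["mask"]; 
        P=cloud("top",m,d); 
        print(n,round(r["p"],2),np.round(r["point"]),m.sum(),p[m].mean(0).round(), "z",np.percentile(P[:,2],[5,50,95]).round(4) if len(P) else None)
        v,u=np.nonzero(m)
        h=dict(left_guard=.028,right_guard=.028,belay_device=.028,wax_tin=.026,carabiner=.0055,brush=.015).get(n,.003)
        print("    ",rect(ray("top",np.c_[u,v],h)), ray("top",np.c_[u,v],h).mean(0).round(4))
E
```

```text
left_guard 0.86 [336. 221.] 718 [35. 69. 81.] z [0.0223 0.0284 0.0329]
     (array([0.6619, 0.0544]), array([82.7, 44.5]), np.float64(-0.007)) [0.6617 0.0538 0.028 ]
left_guard 0.69 [333. 169.] 732 [90. 41. 75.] z [0.0158 0.0281 0.0327]
     (array([0.7807, 0.0559]), array([83. , 46.3]), np.float64(1.477)) [0.7807 0.0559 0.028 ]
left_guard 0.68 [271. 168.] 731 [95. 98. 40.] z [0.0181 0.0285 0.0327]
     (array([0.7735, 0.1981]), array([82.9, 46. ]), np.float64(-0.889)) [0.7733 0.1981 0.028 ]
right_guard 0.91 [250. 224.] 707 [74. 76. 79.] z [0.0229 0.0285 0.0325]
     (array([0.6555, 0.2426]), array([84.2, 44. ]), np.float64(-0.066)) [0.6548 0.243  0.028 ]
right_guard 0.79 [193. 246.] 765 [ 99.  84. 142.] z [0.0145 0.0286 0.0326]
     (array([0.6106, 0.3697]), array([83.2, 48.1]), np.float64(-0.458)) [0.61   0.3696 0.028 ]
belay_device 0.63 [364. 293.] 387 [29. 31. 97.] z [0.0142 0.0273 0.0318]
     (array([ 0.5109, -0.0046]), array([68.2, 36.4]), np.float64(-0.551)) [ 0.5055 -0.0009  0.028 ]
wax_tin 0.86 [394. 226.] 660 [ 49.  91. 127.] z [0.0222 0.0266 0.0304]
     (array([ 0.6432, 
[... 238 characters left out ...]
0.0055]
carabiner 0.35 [269. 301.] 2436 [ 62. 106. 188.] z [-0.0005  0.0035  0.0071]
     (array([0.4887, 0.2108]), array([112.2, 112. ]), np.float64(1.46)) [0.4881 0.2112 0.0055]
brush 0.62 [385. 166.] 671 [ 75. 117. 147.] z [0.0163 0.0221 0.0261]
     (array([ 0.8033, -0.066 ]), array([171. ,  27.1]), np.float64(-0.177)) [ 0.7935 -0.064   0.015 ]
blue_mat 0.88 [477. 306.] 5033 [119.  71.  51.] z [-0.0004  0.0032  0.0068]
     (array([ 0.4648, -0.256 ]), array([230.1, 110.2]), np.float64(-1.542)) [ 0.4647 -0.2561  0.003 ]
orange_mat 0.89 [267. 301.] 2386 [ 62. 106. 188.] z [-0.0004  0.0036  0.0071]
     (array([0.488, 0.212]), array([109.9, 109.7]), np.float64(1.471)) [0.4877 0.2118 0.003 ]
```

View pics/crop.png

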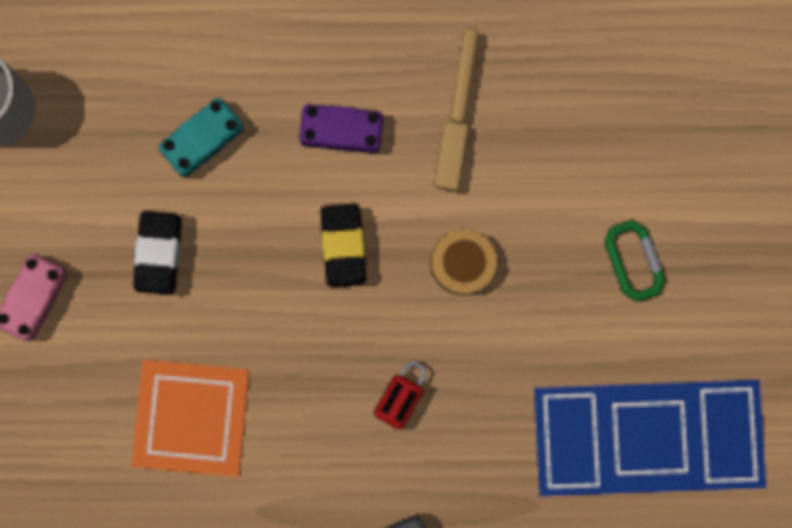

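```bash
cat > fit.py <<'E'
from h import *
from scipy.optimize import minimize
S=4
def zmap(n,d):
    c=vision.camera_info(n);K,R,t=c["mtx"],c["R"],c["t"]
    v,u=np.mgrid[:480,:640]; D=np.stack([u,v,np.ones_like(u)],-1)@np.linalg.inv(K).T*d[...,None]
    return ((D-t)@R)[...,2]
def grab(n="top",k=8):
    F=[vision.grab_frame(n) for _ in range(k)]
    p=np.mean([f[0] for f in F],0).astype(np.uint8); d=np.median([f[1] for f in F],0)
    return p,zmap(n,d)
def box(l,w,h0,h1): 
    c=np.array([[l,w],[l,-w],[-l,-w],[-l,w]])/2
    return np.r_[np.c_[c,np.full(4,h0)],np.c_[c,np.full(4,h1)]]
def cyl(r,h):
    a=np.linspace(0,2*np.pi,60)[:-1]; c=np.c_[np.cos(a),np.sin(a)]*r
    return np.r_[np.c_[c,0*a],np.c_[c,0*a+h]]
def stad(L,W,z):
    r=W/2;a=np.linspace(-np.pi/2,np.pi/2,30); q=np.c_[np.cos(a)*r+(L/2-r),np.sin(a)*r]
    q=np.r_[q,-q]; return np.c_[q,np.full(len(q),z)]
def sil(n,M,x,roi):
    c,s=np.cos(x[2]),np.sin(x[2]); W=M@np.array([[c,s,0],[-s,c,0],[0,0,1]])+[x[0],x[1],0]
    q=(proj(n,W)-roi[:2]+.5)*S
    I=np.zeros((roi[3]*S,roi[2]*S),np.uint8)
    cv2.fillConvexPoly(I,cv2.convexHull(np.round(q*16).astype(np.int32)),255,cv2.LINE_AA,4)
    return cv2.resize(I,(roi[2],roi[3]),interpolation=cv2.INTER_AREA)/255.
def fit(n,mask,M,x0,mode=None,pad=8):
    u,v,w,h=cv2.boundingRect(mask.astype(np.uint8)); roi=(u-pad,v-pad,w+2*pad,h+2*pad)
    t=mask[roi[1]:roi[1]+roi[3],roi[0]:roi[0]+roi[2]].astype(float)
    f=lambda x:((sil(n,M,x,roi)-t)**2).sum()
    best=None
    for da in (0,.12,-.12):
        x=np.array(x0)+[0,0,da]
        r=minimize(f,x,method="Nelder-Mead",options=dict(initial_simplex=x+np.array([[0,0,0],[.006,0,0],[0,.006,0],[0,0,.15]]),xatol=1e-5,fatol=1e-3,maxiter=300))
        if best is None or r.fun<best.fun: best=r
    return best.x.round(4),round(best.fun,1),int(t.sum())
def near(mask,uv,r):
    o=np.zeros_like(mask); u,v=map(int,uv); sl=np.s_[max(0,v-r):v+r,max(0,u-r):u+r]; o[sl]=mask[sl]
    k,l,s,_=cv2.connectedComponentsWithStats(o.astype(np.uint8))
    return l==1+np.argmax(s[1:,4]) if k>1 else o
def fill(m):
    c,_=cv2.findContours(m.astype(np.uint8),0,1); o=np.zeros(m.shape,np.uint8); cv2.drawContours(o,c,-1,1,-1); return o>0
GUARD=box(.084,.042,0.003,.027);BEL=box(.05,.034,0.002,.027);TIN=cyl(.033,.026);CAR=stad(.083,.047,.0055)
BM=box(.11,.23,.003,.003);OM=box(.11,.11,.003,.003)
def hsv(p): return cv2.split(cv2.cvtColor(p,cv2.COLOR_BGR2HSV))
E
cat > see.py <<'E'
from fit import *
p,z=grab()
H,Sa,V=hsv(p)
hi=z>.012
print("noise", z[300:340,560:580].std(), z[300:340,560:580].mean())
for nm,c,g in(("yel",(336,221),(.6617,.054,.03)),("whi",(252,225),(.655,.243,-.05))):
    m=near(hi,c,28); print(nm,"depth",fit("top",m,GUARD,g))
    gry=(Sa<70)|((H>20)&(H<35)&(Sa>150)&(V>130))|(V<30)
    m=fill(near(gry,c,28)); print(nm,"col",fit("top",m,GUARD,g))
m=near(hi,(391,229),25); print("tin depth",fit("top",m,TIN,(.6435,-.0667,0)))
red=((H<6)|(H>172))&(Sa>150)
m=fill(near(red,(362,292),25)); print("belay col",fit("top",m,BEL,(.505,0,-.5)),m.sum())
m=near(hi,(362,292),25); print("belay depth",fit("top",m,BEL,(.505,0,-.5)),m.sum(), rect(ray("top",np.argwhere(m)[:,::-1],.028)))
gr=((H>40)&(H<85)&(Sa>90))|((Sa<75)&(V>60))
m=fill(near(gr,(469,228),25)); print("car col",fit("top",m,CAR,(.648,-.2449,.35)),m.sum())
m=fill(near(z>.006,(469,228),25)); print("car dep",fit("top",m,CAR,(.648,-.2449,.35)),m.sum())
bl=(H>100)&(H<130)&(Sa>120)
m=fill(near(bl,(475,309),60)); print("blue",fit("top",m,BM,(.4648,-.256,.03)),m.sum())
o=(H<14)&(Sa>185)&(V>120)
m=fill(near(o,(267,300),35)); print("orange",fit("top",m,OM,(.488,.212,-.1)),m.sum())
E
python3 see.py
```

```text
noise 0.0009434634787306222 -7.612555588148674e-05
yel depth (array([0.6629, 0.0548, 0.0744]), np.float64(26.1), 705)
yel col (array([ 0.6627,  0.056 , -0.0014]), np.float64(347.3), 218)
whi depth (array([ 0.6568,  0.245 , -0.1022]), np.float64(50.5), 726)
whi col (array([ 0.6554,  0.2457, -0.035 ]), np.float64(120.3), 659)
tin depth (array([ 0.645 , -0.0674,  0.0905]), np.float64(24.1), 704)
belay col (array([ 0.5029,  0.0008, -0.4977]), np.float64(37.7), 326) 326
belay depth (array([ 5.039e-01, -1.000e-04, -5.317e-01]), np.float64(56.4), 382) 382 (array([ 0.5115, -0.0041]), array([67.7, 34.3]), np.float64(-0.518))
car col (array([ 0.645 , -0.2436,  0.3309]), np.float64(15.6), 684) 684
car dep (array([ 0.6459, -0.2444,  0.3256]), np.float64(23.6), 708) 708Traceback (most recent call last):
  File "see.py", line 18, in <module>
    m=fill(near(bl,(475,309),60)); print("blue",fit("top",m,BM,(.4648,-.256,.03)),m.sum())
                                                ~~~^^^^^^^^^^^^^^^^^^^^^^^^^^^^^^
  File "fit.py", line 34, in fit
    r=minimize(f,x,method="Nelder-Mead",options=dict(initial_simplex=x+np.array([[0,0,0],[.006,0,0],[0,.006,0],[0,0,.15]]),xatol=1e-5,fatol=1e-3,maxiter=300))
    res = _minimize_neldermead(fun, x0, args, callback, bounds=bounds,
                               **options)
    fxr = func(xr)
    fx = function(np.copy(x), *(wrapper_args + args))
  File "fit.py", line 30, in <lambda>
    f=lambda x:((sil(n,M,x,roi)-t)**2).sum()
                 ~~~^^^^^^^^^^^
  File "fit.py", line 23, in sil
    q=(proj(n,W)-roi[:2]+.5)*S
       ~~~~^^^^^
  File "h.py", line 13, in proj
    c=vision.camera_info(n); p=(np.atleast_2d(X)@c["R"].T+c["t"])@c["mtx"].T
ValueError: time passes only in moves, steps and waits
```

```bash
python3 - <<'E'
import re
s=open('h.py').read()
s=s.replace("def ray","_C={n:vision.camera_info(n) for n in('scene','top')}\ndef ray",1)
a,b=s.split("def ray",1); b=b.replace("vision.camera_info(n)","_C[n]"); open('h.py','w').write(a+"def ray"+b)
f=open('fit.py').read().replace("vision.camera_info(n)","_C[n]").replace("from h import *","from h import *\nfrom h import _C"); 
open('fit.py','w').write(f)
s=open('see.py').read()
s=s.replace("from fit import *","from fit import *\ntoy=[]\n",1)
s=re.sub(r'fit\("top",m,(\w+),',r'F(m,\1,',s)
s=s.replace("p,z=grab()","p,z=grab();np.savez('f.npz',p=p,z=z)\ndef F(m,M,g):\n    r=fit('top',m,M,g); toy.append((M,r[0])); return r\n")
s+='''
I=cv2.resize(p,None,fx=4,fy=4,interpolation=cv2.INTER_CUBIC)
for M,x in toy:
    c,s=np.cos(x[2]),np.sin(x[2]); W=M@np.array([[c,s,0],[-s,c,0],[0,0,1]])+[x[0],x[1],0]
    q=(proj("top",W)+.5)*4-.5
    cv2.polylines(I,[cv2.convexHull(np.round(q).astype(np.int32))],True,(255,255,0),1)
cv2.imwrite("pics/ov1.png",I[780:1380,920:1720]); cv2.imwrite("pics/ov2.png",I[780:1380,1350:2150])
'''
s=s.replace("gry=(Sa","gry=(Sa.astype(int)<90)&(V<70)|(Sa")
open('see.py','w').write(s)
E
python3 see.py
```

```text
noise 0.0008909498048897691 -0.00010446642581659658
yel depth (array([0.6629, 0.0548, 0.0744]), np.float64(26.1), 705)
yel col (array([ 0.6627,  0.056 , -0.0014]), np.float64(348.3), 217)
whi depth (array([ 0.6569,  0.2451, -0.1022]), np.float64(49.2), 727)
whi col (array([ 0.6536,  0.2458, -0.0322]), np.float64(108.3), 672)
tin depth (array([ 0.645 , -0.0674,  0.0905]), np.float64(24.1), 704)
belay col (array([ 0.5029,  0.0008, -0.4977]), np.float64(37.7), 326) 326
belay depth (array([ 5.039e-01, -2.000e-04, -5.370e-01]), np.float64(56.0), 380) 380 (array([ 0.5114, -0.0043]), array([67.6, 34.2]), np.float64(-0.53))
car col (array([ 0.645 , -0.2436,  0.3309]), np.float64(15.6), 684) 684
car dep (array([ 0.6459, -0.2444,  0.3265]), np.float64(25.7), 707) 707
blue (array([ 0.4639, -0.2548,  0.0373]), np.float64(192.4), 4901) 4901
orange (array([ 0.5075,  0.1894, -1.6581]), np.float64(654.1), 889) 889
```

View pics/ov1.png

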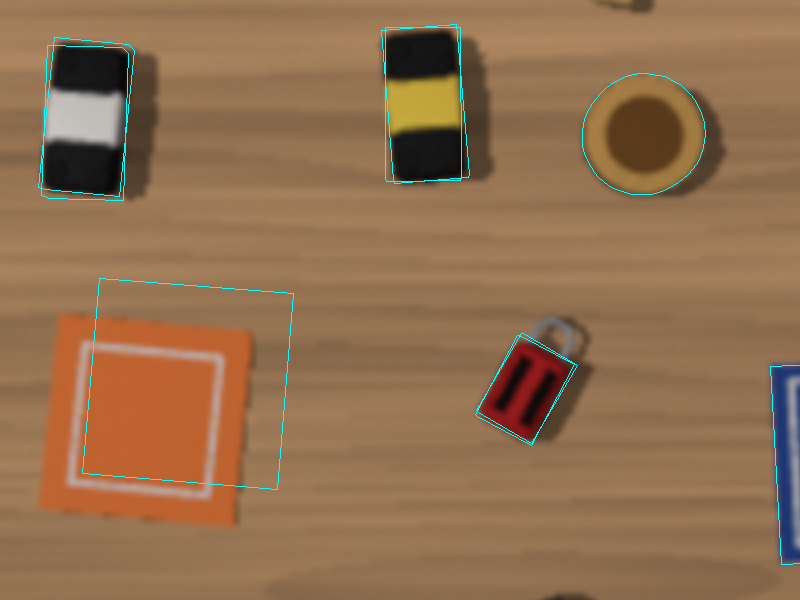

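View pics/ov2.png

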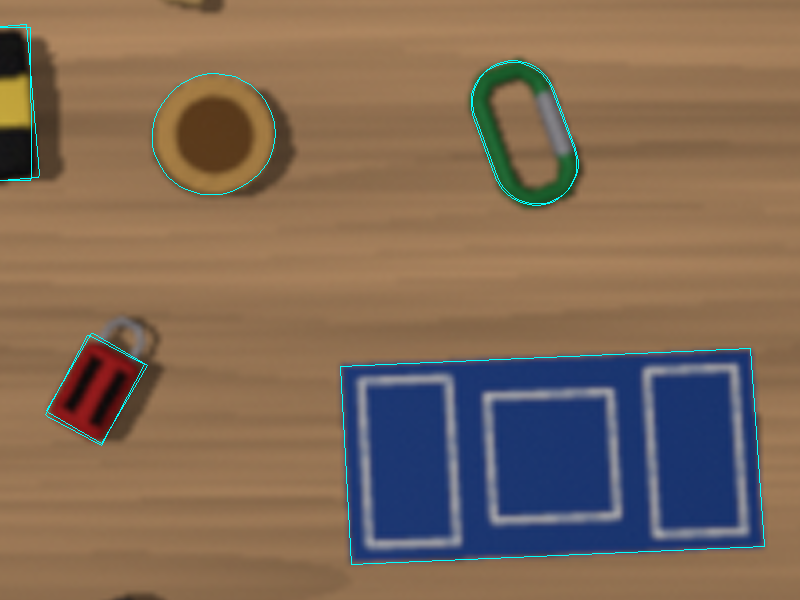

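```bash
python3 - <<'E'
import numpy as np,cv2
p=np.load('f.npz')['p'];h=cv2.cvtColor(p,cv2.COLOR_BGR2HSV)
for u,v in((250,280),(284,318),(267,300),(230,300),(245,210),(248,235),(258,212),(262,240),(330,212),(342,235)):print((u,v),h[v,u],p[v,u])
E
```

```text
(250, 280) [  9 132 190] [ 92 123 190]
(284, 318) [ 11 190 189] [ 48  99 189]
(267, 300) [ 11 191 190] [ 48  98 190]
(230, 300) [ 15 113 153] [ 85 119 153]
(245, 210) [30 12 22] [21 22 22]
(248, 235) [ 0  0 26] [26 26 26]
(258, 212) [15 24 21] [19 20 21]
(262, 240) [ 15 114  83] [46 64 83]
(330, 212) [150  12  22] [22 21 22]
(342, 235) [30 13 20] [19 20 20]
```

```bash
python3 - <<'E'
from fit import *
f=np.load('f.npz');p,z=f['p'],f['z'];H,Sa,V=hsv(p)
m=fill(near((V<45)|((Sa<60)),(252,225),28)); print(m.sum(),fit("top",m,GUARD,(.655,.243,-.1)))
m=fill(near((V<45)|((H>20)&(Sa>140)),(336,221),28)); print(m.sum(),fit("top",m,GUARD,(.663,.054,.07)))
m=fill(near((H<13)&(Sa>160),(267,300),35)); print(m.sum(),fit("top",m,OM,(.488,.212,-.1)))
# outlines
for nm,c in (("L",(440,309)),("C",(475,309)),("R",(512,309))):
    w=near((Sa<110)&(V>100),c,28); 
    print(nm,w.sum(),rect(ray("top",np.argwhere(w)[:,::-1],.003)))
w=near((Sa<150)&(V>150),(267,300),22);print("O",w.sum(),rect(ray("top",np.argwhere(w)[:,::-1],.003)))
E
```

```text
683 (array([ 0.656 ,  0.2458, -0.0899]), np.float64(95.0), 683)
637 (array([0.6612, 0.0554, 0.1067]), np.float64(91.3), 637)
2385 (array([ 0.4875,  0.213 , -0.1019]), np.float64(30.1), 2385)
L 330 (array([ 0.4613, -0.1753]), array([96.8, 54.9]), np.float64(0.03))
C 335 (array([ 0.4637, -0.2552]), array([75. , 74.8]), np.float64(-1.54))
R 346 (array([ 0.4661, -0.3352]), array([96.8, 55.1]), np.float64(0.029))
O 373 (array([0.4872, 0.2133]), array([83., 83.]), np.float64(1.469))
```

```bash
cat > mv.py <<'E'
from h import *
def quat(a):  # jaw axis angle a, tool down
    from scipy.spatial.transform import Rotation as Ro
    R=np.array([[-np.sin(a),np.cos(a),0],[np.cos(a),np.sin(a),0],[0,0,-1]]).T
    q=Ro.from_matrix(R).as_quat(); return np.r_[q[3],q[:3]]
def best(pos,a):
    q0=get_state()["qpos"]; o=[]
    for k in(-1,0,1):
        s=ctrl.ik(pos,quat(a+k*np.pi))
        if s is not None: o.append((np.abs(np.array(s)-q0).max(),a+k*np.pi))
    o.sort(); return o[0][1]
def go(x,y,z,a,fix=False):
    if not fix: a=best([x,y,z],a)
    ctrl.movep([x,y,z],quat(a)); return a
def st(m):
    s=get_state(); print(m,"t",round(s["time"],2),"tcp",s["tcp_pos"].round(4),"w",round(s["width"],4),"F",s["contact_force"].round(1))
def down(x,y,z,v=.12): ctrl.movel([x,y,z],max_speed=v)
def pick(x,y,a,z,force=40,hov=.09,lift=.13):
    a=go(x,y,hov,a); st("hover"); down(x,y,z); st("down")
    ctrl.close_gripper(force); st("closed"); ctrl.movel([x,y,lift],max_speed=.2); st("lift"); return a
def place(x,y,a,z,hov=.10,lift=.13,fix=False):
    a=go(x,y,hov,a,fix); down(x,y,z,.1); st("down"); ctrl.ungrasp(); ctrl.movel([x,y,lift],max_speed=.2); st("placed"); return a
def snap(nm,c="top",s=None):
    p,d=vision.grab_frame(c)
    if s: p=cv2.resize(p[s[1]:s[3],s[0]:s[2]],None,fx=s[4],fy=s[4],interpolation=cv2.INTER_CUBIC)
    cv2.imwrite(f"pics/{nm}.png",p)
E
python3 - <<'E'
from mv import *
go(.5,-.1,.25,np.pi/2); st("way")
a=pick(.6625,.055,np.pi/2+.078,.003)
snap("g1s","scene")
E
```

```text
way t 3.53 tcp [ 0.4999 -0.1011  0.2498] w 0.0857 F [-0.7  0.3 -1. ]
hover t 4.6 tcp [0.6627 0.0535 0.0907] w 0.0854 F [-0.2 -0.9  0.5]
down t 5.47 tcp [0.663  0.0553 0.0038] w 0.0851 F [0.7 0.1 0.1]
closed t 5.95 tcp [0.6629 0.0551 0.0037] w 0.0412 F [-1.   0.   5.4]
lift t 6.73 tcp [0.6618 0.0544 0.1287] w 0.0413 F [-0.4  0.3 -1. ]
```

View pics/g1s.png

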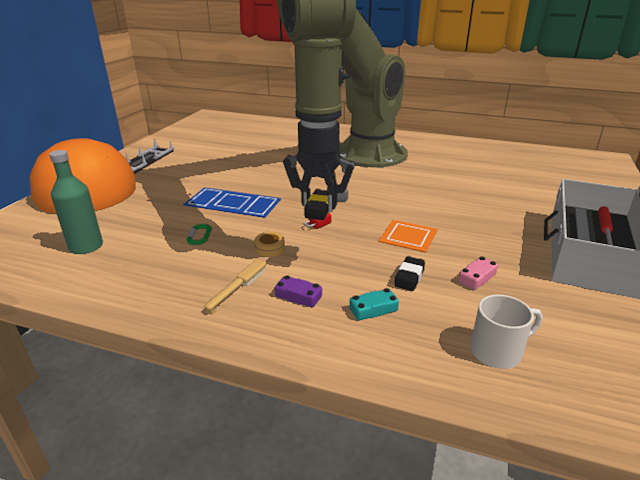

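The yellow guard is in the gripper around (318,205). I'll place it now.

```bash
python3 - <<'E'
from mv import *
place(.4613,-.1752,np.pi/2+.031,.0075)
a=pick(.6562,.2455,np.pi/2-.097,.003)
snap("g2s","scene"); snap("g2","top")
place(.4663,-.3351,np.pi/2+.031,.0075)
go(.5,0,.2,np.pi/2)
snap("g3","top",(340,180,540,350,4))
E
```

```text
down t 9.03 tcp [ 0.4616 -0.1751  0.0076] w 0.0412 F [-0.1 -0.1 -0.3]
placed t 10.3 tcp [ 0.4606 -0.1755  0.1291] w 0.0852 F [0.4 0.3 0.3]
hover t 12.0 tcp [0.6568 0.2434 0.0898] w 0.0854 F [ 0.2  0.1 -0.1]
down t 12.88 tcp [0.6566 0.2459 0.0038] w 0.0854 F [0.3 0.2 0.5]
closed t 13.35 tcp [0.6566 0.2456 0.0037] w 0.0413 F [-0.2 -0.4  4.7]
lift t 14.13 tcp [0.6556 0.2448 0.1285] w 0.0411 F [-1.  -0.4 -1.8]
down t 17.5 tcp [ 0.4667 -0.3351  0.0077] w 0.0412 F [-0.3  0.6 -0.8]
placed t 18.77 tcp [ 0.4655 -0.3352  0.129 ] w 0.0852 F [ 0.6 -0.6 -1.3]
```

View pics/g3.png

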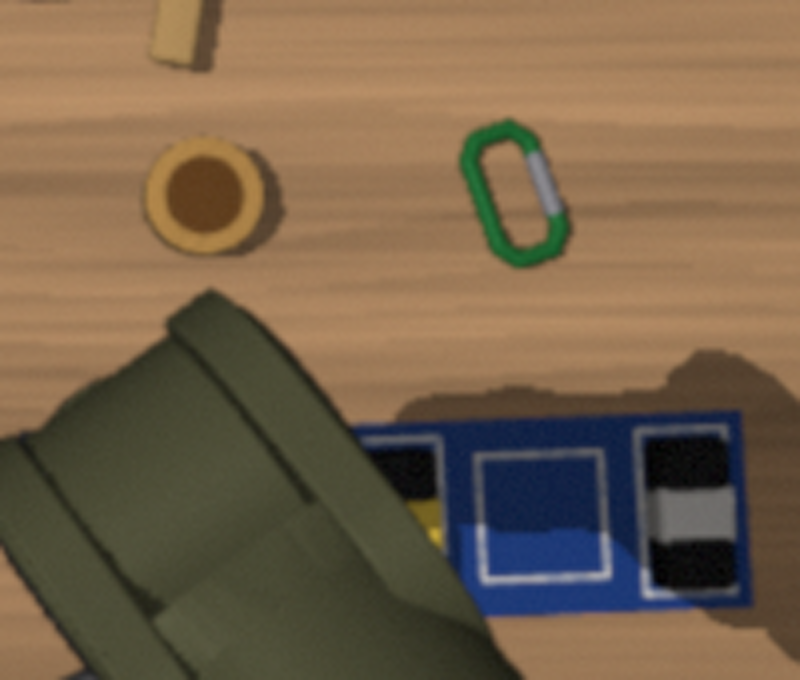

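The white guard shows in the right outline around (690,513) in the crop. It sits slightly right, which parallax would explain, and the arm hides yellow. I'll move clear and fit both.

```bash
cat > chk.py <<'E'
from fit import *
import sys
p,z=grab(k=5); np.savez('f2.npz',p=p,z=z)
gm=np.array([.4638,-.2551,.031])
for nm,c in(("yel",(440,306)),("whi",(515,306))):
    uv=proj("top",[[.4613,-.1752,.028]] if nm=="yel" else [[.4663,-.3351,.028]])[0]
    m=near(z>.013,uv,28); r=fit("top",m,GUARD,(*ray("top",[uv],.028)[0,:2],.03)); d=r[0][:2]-gm[:2]; c,s=np.cos(gm[2]),np.sin(gm[2])
    print(nm,r,"in mat frame",(np.array([[c,s],[-s,c]])@d).round(4),round(r[0][2]-gm[2],3))
I=cv2.resize(p[260:350,400:545],None,fx=5,fy=5,interpolation=cv2.INTER_CUBIC); cv2.imwrite("pics/"+sys.argv[1]+".png",I)
E
python3 - <<'E'
from mv import *
go(.4,.35,.25,np.pi/2);st("")
E
python3 chk.py c1
```

```text
t 21.49 tcp [0.4012 0.3486 0.2495] w 0.0854 F [ 0.8 -0.2 -0.5]
yel (array([ 0.4614, -0.1741,  0.0338]), np.float64(56.7), 767) in mat frame [0.0001 0.081 ] 0.003
whi (array([ 0.4669, -0.3344, -0.0208]), np.float64(77.3), 803) in mat frame [ 0.0006 -0.0794] -0.052
```

View pics/c1.png

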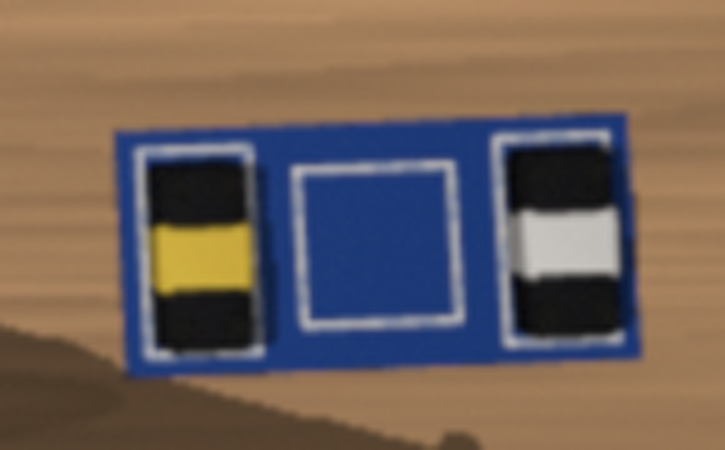

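Both guards lie inside their outlines. Yellow is at (200,255) and white at (565,243) in the crop. Next is the belay device, placed diagonally so its wire loop also fits inside the square.

```bash
python3 - <<'E'
from mv import *
hd=-.52
a=pick(.5035,.0003,hd+np.pi/2,.003)
snap("b1s","scene")
h2=.031-np.pi/4
c=np.array([.4638,-.2551])-.003*np.array([np.cos(h2),np.sin(h2)])
place(*c,a+h2-hd,.0075,fix=True)
go(.4,.35,.25,np.pi/2);st("")
E
python3 chk.py c2
```

```text
hover t 23.22 tcp [0.5041 0.002  0.0907] w 0.0854 F [0.7 0.1 0.2]
down t 24.09 tcp [0.5039 0.0007 0.0034] w 0.0851 F [ 0.3 -1.2 -0.1]
closed t 24.62 tcp [5.037e-01 1.000e-04 3.500e-03] w 0.0331 F [-0.4 -1.1  6.9]
lift t 25.41 tcp [ 5.029e-01 -2.000e-04  1.291e-01] w 0.0334 F [-0.6 -0.7 -1.1]
down t 27.54 tcp [ 0.462  -0.253   0.0078] w 0.0333 F [-0.2  0.5 -1.1]
placed t 28.86 tcp [ 0.4609 -0.2532  0.1292] w 0.0853 F [-0.2  0.  -0.3]
 t 31.07 tcp [0.4009 0.3489 0.2496] w 0.0855 F [-0.6 -0.1 -0.1]
yel (array([ 0.4613, -0.1744,  0.0218]), np.float64(58.0), 765) in mat frame [0.     0.0807] -0.009
whi (array([ 0.4669, -0.3344, -0.0204]), np.float64(78.4), 802) in mat frame [ 0.0006 -0.0794] -0.051
```

View pics/c2.png

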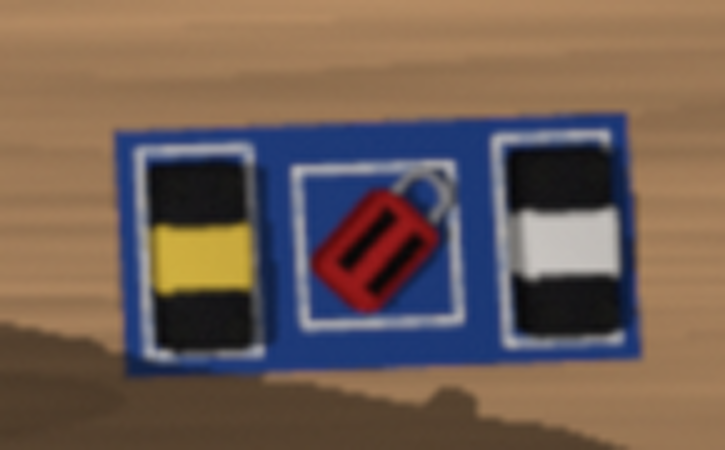

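The belay block is centred near (377,250) in the crop, but the loop at (425,165) appears to touch the square's upper line. I'll fit this more carefully before deciding.

```bash
python3 - <<'E'
from fit import *
f=np.load('f2.npz');p,z=f['p'],f['z'];H,Sa,V=hsv(p)
red=((H<6)|(H>172))&(Sa>150)
R=np.array([[np.cos(.031),np.sin(.031)],[-np.sin(.031),np.cos(.031)]])
for m in(fill(near(red,(475,309),20)),near(z>.018,(475,309),22)):
    r=fit("top",m,BEL,(.4617,-.253,-.754)); print(m.sum(),r,"mat",R@(r[0][:2]-[.4638,-.2551]))
x=r[0]
# wire: greyish pixels up-right of the block
w=(Sa<95)&(V>70)&(z>.006); w=near(w,(485,298),9)
W=ray("top",np.argwhere(w)[:,::-1],.014); q=(R@(W[:,:2]-[.4638,-.2551]).T).T
print(w.sum(),"wire mat-frame x",q[:,0].min(),q[:,0].max(),"y",q[:,1].min(),q[:,1].max(), "z",np.median(z[w]))
print((z[290:302,476:496]*1000).round().astype(int))
E
```

```text
346 (array([ 0.4621, -0.25  , -0.6136]), np.float64(87.2), 346) mat [-0.00154111  0.00515024]
386 (array([ 0.4645, -0.2519, -0.8054]), np.float64(74.9), 386) mat [0.00079885 0.00317677]
43 wire mat-frame x 0.009985101200941439 0.03644500912277895 y -0.029740844601740223 -0.007354034585734384 z 0.01856079266357813
[[ 4  2  4  3  4  2  3  4  3  2  2  5  3  4  4  4  5  3  3  3]
 [ 4  3  3  4  4  4  4  2  3  3  3  5  3  3  3  3  1  3  3  2]
 [ 2  5  5  5  4  3  2  1  3  1  6  4  4  5  4  1  6  3  3  5]
 [ 4  2  3  4  4  3  2  5 18 18 19  2  3  3  3  4  3  3  3  4]
 [ 2  2  3  3  3 18 20 20 19 19 20 20  3  3  3  2  4  2  5  3]
 [ 3  3  2  4 18 20 20  1  3  2 16 18 18  4  3  4  4  7  4  3]
 [ 5  3  5 17 18 20  5  2  3  3  2 19 17 18  3  3  3  3  4  3]
 [18 25  3 19 19  5  6  2  1  4  2  4 18 19  3  4  4  4  4  3]
 [28 30 28 28  1  3  5  3  3  1  3  1 17 19  3  6  2  5  1  1]
 [31 30 30 29 31  1  2  4  5  5  1  3 19 20  3  2  4  2  3  4]
 [29 31 29 31 32 29  4  2  4  5  5  2 19 19  5  4  4  3  5  2]
 [29 29 30 29 30 31 31 24  5  4  4 17 18 19  4  6  1  3  4  3]]
```

The wire loop overhangs the square by about 2 mm towards +x. I'll regrip and shift the device -4 mm in x and -2 mm in y, then go on to the tin.

```bash
python3 - <<'E'
from mv import *
h2=.031-np.pi/4
c=np.array([.4638,-.2551])-.003*np.array([np.cos(h2),np.sin(h2)])
a=pick(*c,h2+np.pi/2,.0065,lift=.04)
R=np.array([[np.cos(.031),np.sin(.031)],[-np.sin(.031),np.cos(.031)]])
n=c+R.T@np.array([-.004,-.002])
down(*n,.04,.05); down(*n,.0075,.06); st("d"); ctrl.ungrasp(); ctrl.movel([*n,.13],max_speed=.2)
go(.4,.35,.25,np.pi/2);st("")
E
python3 chk.py c3
python3 - <<'E'
from fit import *
f=np.load('f2.npz');p,z=f['p'],f['z']
R=np.array([[np.cos(.031),np.sin(.031)],[-np.sin(.031),np.cos(.031)]])
w=near(z>.012,(475,309),24)
v,u=np.nonzero(w); W=ray("top",np.c_[u,v],np.where(z[w]>.023,.028,.0185)); q=(R@(W[:,:2]-[.4638,-.2551]).T).T
print("extent mat frame",q.min(0),q.max(0))
m=near(z>.013,(391,229),25); print("tin",fit("top",m,TIN,(.645,-.0674,0)))
E
```

```text
hover t 33.56 tcp [ 0.4624 -0.2519  0.0904] w 0.0856 F [-0.1  0.5  0.3]
down t 34.41 tcp [ 0.4621 -0.2529  0.0069] w 0.0856 F [-1.1  0.3  0.7]
closed t 34.93 tcp [ 0.4618 -0.2532  0.007 ] w 0.0334 F [-0.5 -0.6  6.7]
lift t 35.25 tcp [ 0.4621 -0.2533  0.0406] w 0.0332 F [-0.4 -0.4 -1.4]
d t 36.19 tcp [ 0.4576 -0.2549  0.007 ] w 0.0329 F [-0.1  0.1 -1.3]
 t 39.73 tcp [0.4009 0.349  0.2496] w 0.0853 F [ 0.1 -0.7 -0.7]
yel (array([ 0.4612, -0.1744,  0.0247]), np.float64(56.0), 767) in mat frame [-0.0001  0.0807] -0.006
whi (array([ 0.4671, -0.3345, -0.024 ]), np.float64(78.4), 801) in mat frame [ 0.0008 -0.0795] -0.055
extent mat frame [-0.03014849 -0.03034128] [0.03019349 0.03114757]
tin (array([ 0.645 , -0.0674,  0.1087]), np.float64(24.1), 704)
```

View pics/c3.png

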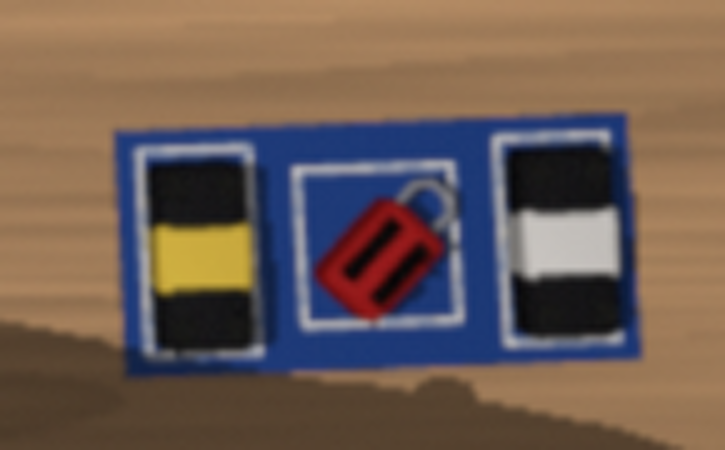

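The device now spans about ±31 mm, well inside the ±36 mm square. Its block is at (380,260) in the crop. Tin next.

```bash
python3 - <<'E'
from mv import *
from fit import *
a=pick(.6445,-.0672,np.pi/2,.000,force=40)
snap("t1s","scene")
place(.4874,.2131,np.pi/2,.0045)
go(.5,-.15,.25,np.pi/2); st("")
p,z=grab(k=5); np.savez('f3.npz',p=p,z=z)
uv=proj("top",[[.4874,.2131,.029]])[0]
m=near(z>.016,uv,25); T=TIN+[0,0,.003]; print("tin",fit("top",m,T,(.4874,.2131,0)))
H,Sa,V=hsv(p)
m=fill(near((H<13)&(Sa>160),(267,300),35)|m); print("orange",m.sum(),fit("top",m,OM,(.488,.212,-.1)))
cv2.imwrite("pics/t2.png",cv2.resize(p[200:350,200:500],None,fx=2.6,fy=2.6,interpolation=cv2.INTER_CUBIC))
m=fill(near(z>.006,(469,228),25)); print("car",m.sum(),m.sum()and fit("top",m,CAR,(.645,-.244,.33)))
E
```

```text
hover t 41.83 tcp [ 0.6447 -0.0652  0.0909] w 0.0856 F [ 0.3  0.1 -0.4]
down t 42.73 tcp [ 0.645  -0.0668  0.0007] w 0.0851 F [ 0.5 -0.2 -0.3]
closed t 43.06 tcp [ 0.6452 -0.0672  0.0012] w 0.064 F [-0.7 -0.5  6. ]
lift t 43.86 tcp [ 0.6438 -0.0677  0.1287] w 0.0641 F [-0.2  0.2 -1.7]
down t 46.24 tcp [0.4876 0.2133 0.0046] w 0.0641 F [-0.1  0.7 -0.4]
placed t 47.37 tcp [0.4871 0.2123 0.1289] w 0.0854 F [-0.5 -0.4  0.2]
 t 48.79 tcp [ 0.5001 -0.1488  0.2497] w 0.085 F [-0.7 -0.1  0.3]
tin (array([0.4874, 0.2152, 0.2206]), np.float64(26.2), 722)
orange 2383 (array([ 0.4874,  0.213 , -0.1026]), np.float64(30.8), 2383)
car 704 (array([ 0.6461, -0.2444,  0.3267]), np.float64(24.5), 704)
```

View pics/t2.png

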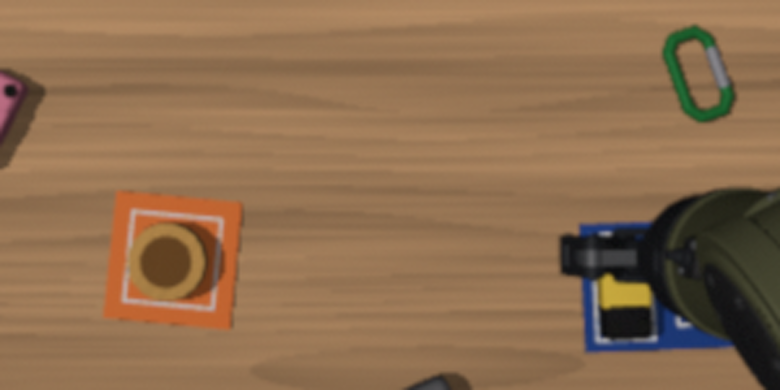

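The tin is upright on the orange mat at (168,262) in the crop, about 1.5 mm off centre. Now the carabiner.

```bash
python3 - <<'E'
from mv import *
a=pick(.6455,-.2443,.328+np.pi/2,-.0005,force=30)
snap("k1s","scene",(80,120,400,320,2.4)); snap("k1","top",(360,150,560,300,4))
E
```

```text
hover t 49.98 tcp [ 0.6457 -0.2431  0.0914] w 0.0854 F [-0.5  0.9  1.6]
down t 50.88 tcp [ 6.46e-01 -2.44e-01  1.00e-04] w 0.0856 F [-0.5  0.1 -0.4]
closed t 51.34 tcp [ 6.458e-01 -2.443e-01  4.000e-04] w 0.0455 F [-0.6  0.3  5.7]
lift t 52.14 tcp [ 0.6448 -0.2447  0.1286] w 0.0454 F [-0.1 -0.1 -0.4]
```

View pics/k1s.png

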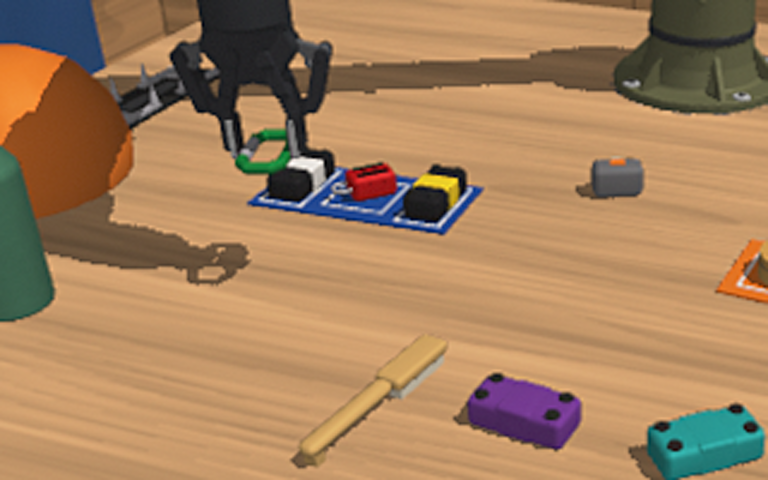

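The carabiner is held level at about (265,150) in the crop. I'll place it on the tin.

```bash
python3 - <<'E'
from mv import *
a=go(.4872,.2147,.10,.328+np.pi/2); ctrl.pause(.2); down(.4874,.2147,.045,.1); down(.4874,.2147,.0303,.03); ctrl.pause(.2); st("down")
ctrl.ungrasp(); ctrl.pause(.2); ctrl.movel([.4874,.2147,.14],max_speed=.12); st("up")
go(.35,-.4,.25,np.pi/2); st("")
snap("k2","top",(220,250,320,350,6)); snap("k2s","scene")
E
```

```text
down t 55.76 tcp [0.4875 0.2148 0.0304] w 0.0456 F [-0.3  0.5 -1. ]
up t 57.5 tcp [0.4872 0.2143 0.1393] w 0.0855 F [0.4 0.1 0. ]
 t 59.78 tcp [ 0.3508 -0.3991  0.2501] w 0.0855 F [0.2 0.2 0. ]
```

View pics/k2.png

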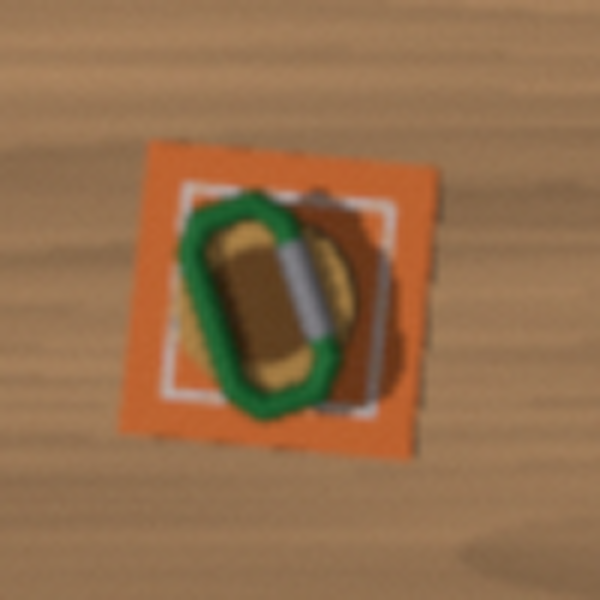

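View pics/k2s.png

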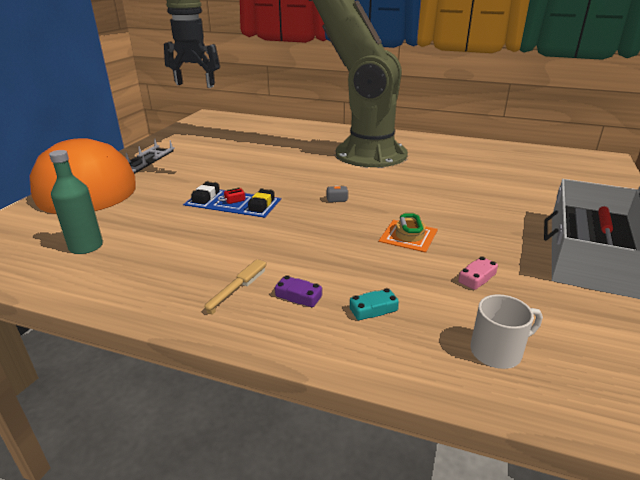

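The carabiner lies on the tin, ring centre about (260,305) in the crop. I'll fit its offset and tilt numerically.

```bash
python3 - <<'E'
from fit import *
p,z=grab(k=8); H,Sa,V=hsv(p)
g=((H>40)&(H<85)&(Sa>90))|((Sa<75)&(V>60)&(z>.025)); 
uv=proj("top",[[.4874,.2147,.035]])[0]
ring=near(g,uv,25); m=fill(ring); print("car col",fit("top",m,CAR+[0,0,.029],(.4874,.2147,.33)))
r=z>.0345; m2=fill(near(r,uv,25)); print("car dep",fit("top",m2,CAR+[0,0,.029],(.4874,.2147,.33)))
t=near(z>.014,uv,26)
tin=(z>.014)&~cv2.dilate(m.astype(np.uint8),np.ones((3,3))).astype(bool); 
v,u=np.nonzero(near(z>.014,uv,26)); P=ray("top",np.c_[u,v],.029)
# brass pixels
b=near(((H>12)&(H<25)&(z>.02)),uv,26)
# edge-of-tin points outside ring: circle fit
o=t&~m; v,u=np.nonzero(o&~cv2.erode(t.astype(np.uint8),np.ones((3,3))).astype(bool)); E=ray("top",np.c_[u,v],.027)[:,:2]
from scipy.optimize import least_squares
s=least_squares(lambda c:np.hypot(*(E-c).T)-.0325,[.4874,.2147],loss="soft_l1",f_scale=.001); print("tin ctr",s.x,len(E),np.abs(s.fun).max())
er=ring; vv,uu=np.nonzero(er); Q=ray("top",np.c_[uu,vv],.037); Z=z[vv,uu]; k=Z>.03
A=np.c_[Q[k,:2]-Q[k,:2].mean(0),np.ones(k.sum())]; print("tilt",np.linalg.lstsq(A,Z[k],rcond=None)[0])
E
```

```text
car col (array([0.4869, 0.2164, 0.3295]), np.float64(25.5), 711)
car dep (array([0.4875, 0.2155, 0.3238]), np.float64(25.7), 755)
tin ctr [0.48774649 0.21416453] 91 0.010041074336551242
tilt [-0.00525679  0.00494451  0.03958096]
```

```bash
python3 - <<'E'
from mv import *
ctrl.pause(.5); snap("fin","top"); st("end"); ticket.close_job()
E
```

```text
end t 60.83 tcp [ 0.35 -0.4   0.25] w 0.0858 F [-0.4 -0.6 -0. ]
the job is handed in; nothing more can be done
```

View pics/fin.png

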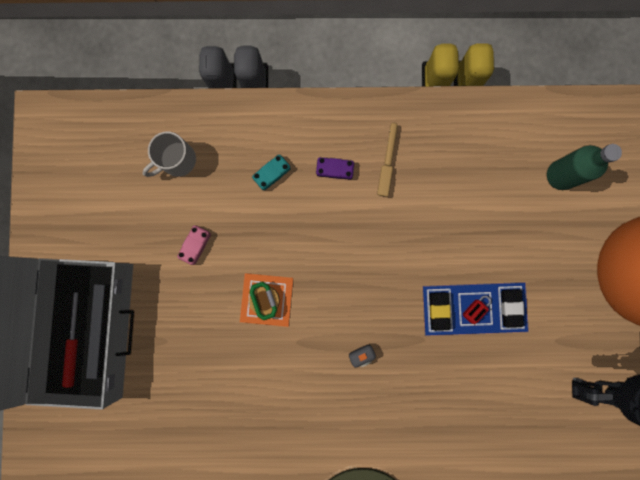

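The kit is laid out in the order you gave and handed in at about 61 s of the 112 s allowed; the station gives no verdict. The brush and the look-alikes look unmoved in the last picture, with the arm clear of everything.

- **Guards:** both lie inside their long outlines, within about 1 mm of centre. One fit turned the white guard by 0.05 rad (about 2 mm at its ends). That fit was poor, and the guard looked straight in the picture.
- **Belay device:** my first placing left the wire loop about 2 mm over the square outline, so I regripped it once and shifted it. It now sits diagonally, spanning about ±31 mm in a ±36 mm square, wire loop included.
- **Wax tin:** upright, about 1–2 mm off the centre of the orange mat's outline.
- **Carabiner:** flat on the tin, tilt under 0.01 rad. The colour and depth fits differ by about 1 mm and put it 1–2.5 mm off the tin's centre.

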